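# Key the sample carousel onto its locating pin

### The job

The blue sample carousel on the analyser is sitting high because its rim notch is not over the locating pin. With a fingertip push its orange post round, either way, until the notch is over the pin at the yellow index block, then press the white centre cap down until the carousel is fully home on its seat, and move clear. Only push and press: do not lift or pick up the carousel, and leave everything else where it is.

Things in the scene. Friction and masses are not known exactly. Their poses are not given: they have to be found in the camera images.
- carousel: Loose blue disc, 139 mm diameter, plate 8 mm thick, 0.25 kg. Origin: on its axis at the plate's underside, z up; notch on its -x side, orange post on +x. Underside 76 mm above the table at the start (a friction collar holds it 12 mm high), 64 mm when seated. 1 mm play on the spindle; turns either way with 1 to 3 N at the post, no coasting. Six caps 4 mm high on its plate at 48 mm radius are part of it.
- notch (a point): Centre of the notch in the carousel's rim: 12 mm wide, open outwards, from 58 to 69 mm radius; this point lies 66 mm from the axis at mid plate thickness (4 mm above the underside). A yellow stripe on the disc points to it.
- post (a point): Centre of the top of the orange finger post of the carousel: round, 14 mm diameter, upright, 36 mm tall above the plate's top, 50 mm from the axis, opposite the notch. Beside it and above the cuvette caps it is free all round.
- cap (a point): Centre of the top of the carousel's white centre cap: flat, 44 mm diameter, 32 mm above the plate's top (40 mm above the underside). Pressed straight down here with about 8 N it moves against the friction collar, 12 mm to the seat, and stays down when released. While the notch is off the pin it is blocked about halfway and tilts a few degrees.
- pin (a point): Tip of the fixed steel locating pin: 8 mm diameter, last 5 mm tapered to 3 mm, 66 mm from the spindle axis, tip 74 mm above the table (10 mm above the seat). Hidden by the disc until the notch is over it; the yellow index block (26 x 10 mm, 8 mm high on the deck) lies just outside it on the same radius. The taper guides the disc home from about 3 mm off.
- spindle (a point): The spindle axis at the height of the seat, 64 mm above the table: the carousel turns about the vertical through here.
- analyser: Fixed white analyser housing, 240 x 300 mm, deck 60 mm above the table; origin under its centre (on the spindle axis), z up; the pin and index block are on its -x side. A 12 mm high black display panel lies 87 to 137 mm to its +y side; two loose vials stand on the deck on its -y side.
- vial_a: Bystander: loose vial with red cap on the analyser deck, 22 mm diameter, 42 mm tall, origin under it.
- vial_b: Bystander: loose vial with green cap on the deck, 22 mm diameter, 42 mm tall, origin under it.
- tape: Bystander: blue plastic ring, 64 mm diameter, 20 mm tall, in the white tray.
- swab_tube: Bystander: clear tube with green end, 115 mm long, 15 mm thick, lying in the white tray.
- gel: Bystander: clear bottle, 54 mm diameter, 130 mm tall, to the robot's left.
- cup: Bystander: clear cup, 68 mm diameter, 70 mm tall, to the robot's left.
- swabs: Bystander: cardboard box, 60 x 110 x 45 mm, to the robot's right.
Not all that is in view belongs to the job. What is shaped like the carousel but purple or turquoise is not meant.

How it is judged:
By the outcome, as a careful person would: the job done as asked, in the order asked, and still so for the second after the job is handed in, with the robot touching nothing.
It also fails if it takes over 64 s, if anything falls off the work surface, if the arm or the gripper's body presses on something with over 40 N, if the wrist force passes 120 N, or if a joint passes its speed limit or range.

### The arm

A 6-joint arm with a two-finger parallel gripper is mounted at the origin on the work surface. World frame = base frame: x ahead of the robot, y to its left, z up, the work surface at z = 0. Lengths are in mm, angles in degrees, forces in N, time in s.
With the tool pointing down it reaches from about 350 to 850 mm from the base axis. Payload 8.1 kg.
Tool frame: the origin (TCP) lies midway between the tips of the shut fingers; the grasp point (between the pads) lies 19 mm behind it (r.grasp_offset is the distance from the TCP to the grasp point, in mm); z points along the fingers, x is the direction in which the jaws open and shut, and the axes are right-handed (so a half turn about z gives the same grasp; the last joint's range is limited). The gripper opens to 85 mm and grips with 20 to 120 N. Pads are 22 mm wide; open, the fingers measure 114 mm over their backs; the gripper's body (76 mm by 85 mm) begins 54 mm behind the grasp point. The pads swing forward as they close: fully open they stand 13 mm farther back than shut.
Start: joints at [-74.164, 7.471, 85.268, -0, 87.261, -4.893], TCP at [212.395, -561.154, 231.292] pointing down, gripper open.
Joint ranges: [-169.43, 169.43], [-51.17, 129.36], [1.28, 143.12], [-76.62, 256.62], [0, 156.53], [-152.29, 152.29]. Speed limits (degrees/s): [136.94, 136.94, 159.86, 180, 180, 180].

### API

Orientations are given as [roll, pitch, yaw] about the fixed x, y, z axes, in that order (R = Rz(yaw) Ry(pitch) Rx(roll)).
In Python, from bench import r, optics, hand_in gives the robot as it stands.
- The arm moves only by the shell command python3 -m pendant 'ROWS' [FORCE]. ROWS is JSON, a list of rows, each a list of 5 numbers: the opening, from 0 (shut) to 1 (fully open), then the shift along the tool's x, y, z in mm, then the turn about the tool's z in degrees. A call has 1 to 10 rows; each row shifts and turns the commanded pose from where the row before left it, along the tool's axes as they then stand; what a row does not reach is not made up. A row lasts 1/10 s, in which the tool goes at most 50 mm and 8.59 degrees, less where a joint would pass 70% of its speed; a pose out of reach is approached as far as the arm can. A call with a gripper value outside its range is refused whole. The fingers move at their own pace and stop on an object; FORCE is the grip in N (left out, the last holds). Time passes only in rows, so rows that do not move let the fingers close. It gives the time, the measured TCP pose, the force and the opening at its end, in the units of the state.
- r.sense(): the state, without advancing time (a new reading comes with each control period).
- optics.snapshot(name): name is "side" or "top" or "wrist"; returns (picture, depth): 480x640x3 uint8, blue, green, red; 480x640 float32, mm along the optical axis (not along the pixel's ray), 0 where there is no reading.
- optics.camera_params(name): a dict with "camera_matrix" (3x3 intrinsics, pixels), "eye" and "orientation" of the camera in the world. Camera axes: x right, y down, z forward; pixel columns grow to the right and rows downward; lengths in mm; the calibration is good to about 2 mm. The wrist camera is an equidistant fisheye: a pixel r from the principal point sees the ray r / f radians off the axis. A picture is of the moment at which its call begins: read the wrist's pose just before it. camera_params takes no time and is no camera call; for the wrist camera it gives the pose at the moment of the call.
- hand_in(): hands the job in, once; it reports no verdict.
Trained networks look in the newest picture that a camera, given by its name, has taken for a name from the list of things; names that differ only in an ending like _2 or _b are one class to them, and where a whole thing is asked for, a point or a joint stands for the part that bears it (a point fixed in the world has none). Each returns a list of dicts, best first, with "score" (0 to 1); they miss things now and then, are a little off and sometimes report something else, mostly with a low value. They report only what shows in the picture. A call takes as long as a camera call. They do not tell look-alikes from the thing itself.
- optics.search_frame(camera, query): "at" ([x, y, z] in mm, in world coordinates, good to about 4 mm: the middle of the surface that is visible of it).
The state is a dict: "time": time; "joint_pos": joint angles; "qd": joint speeds; "joint_efforts": joint torques, N m; "tool_pos": TCP position; "tcp_rot": TCP orientation; "ft_force": force on the tool from outside, world axes, zero at the start; "wrist_torque": the same for the moment, N m; "finger_gap": finger opening in mm.
Only numpy, scipy, OpenCV 4.12 (cv2) and the standard library are available. Lean on these libraries where they do the work, as an engineer would, in place of code of your own. Each camera call takes 0.05 s, during which the arm holds its last target. There are 200 camera calls.

## Working session

There is one attempt and no reset: what is moved stays moved. The work goes in short steps, Python scripts to look and compute and a shell command to move; the robot and the scene stay as the last step left them, time stands still between calls to the robot, and variables do not carry over. Pictures are saved under pics/ and viewed, about 8 in all and at most 12, crops included, and the job is handed in when it is done.

```bash
mkdir -p pics; ls; cat > h.py <<'E'
import numpy as np, cv2
from scipy.spatial.transform import Rotation as R
from bench import r, optics, hand_in
def cam(n):
    p=optics.camera_params(n); return np.array(p["camera_matrix"]),np.array(p["eye"]),p["orientation"]
def rot(o):
    o=np.array(o); return o if o.shape==(3,3) else R.from_euler('xyz',o,degrees=True).as_matrix()
def world(n,u,v,d):
    K,e,o=cam(n); return e+rot(o)@(np.array([(u-K[0,2])/K[0,0],(v-K[1,2])/K[1,1],1])*d)
def pix(n,p):
    K,e,o=cam(n); c=rot(o).T@(np.array(p)-e); return K[0,0]*c[0]/c[2]+K[0,2],K[1,1]*c[1]/c[2]+K[1,2]
E
python3 - <<'E'
from h import *
for n in("top","side"):
    im,d=optics.snapshot(n); cv2.imwrite(f"pics/{n}0.png",im); np.save(f"{n}0.npy",d)
    print(n,optics.camera_params(n))
    for q in("carousel","post","cap","notch","analyser","vial_a","pin"):
        print(q,[(np.round(x["at"]).tolist(),round(x["score"],2),np.round(pix(n,x["at"])).tolist()) for x in optics.search_frame(n,q)])
print(r.sense())
E
```

```text
pics
top {'camera_matrix': array([[571.71197318,   0.        , 315.09017027],
       [  0.        , 571.71197318, 234.49111156],
       [  0.        ,   0.        ,   1.        ]]), 'eye': array([ 405.13478392,  -56.35012584, 1421.84752608]), 'orientation': array([-1.75263574e+02, -1.08752655e-01, -8.85436023e+01])}
carousel [([362.0, 174.0, 7.0], 0.93, [220.0, 297.0]), ([298.0, -223.0, 8.0], 0.85, [381.0, 328.0]), ([645.0, 188.0, 12.0], 0.85, [219.0, 183.0]), ([567.0, -106.0, 86.0], 0.84, [337.0, 214.0]), ([508.0, 296.0, 10.0], 0.7, [173.0, 237.0])]
post [([364.0, 172.0, 8.0], 0.83, [221.0, 296.0]), ([301.0, -223.0, 15.0], 0.81, [381.0, 326.0]), ([645.0, 186.0, 8.0], 0.79, [220.0, 183.0]), ([568.0, -113.0, 87.0], 0.72, [340.0, 213.0]), ([507.0, 291.0, 7.0], 0.56, [175.0, 237.0])]
cap [([642.0, 187.0, 11.0], 0.94, [219.0, 184.0]), ([300.0, -223.0, 8.0], 0.84, [381.0, 327.0]), ([363.0, 176.0, 9.0], 0.83, [219.0, 297.0]), ([507.0, 293.0, 7.0], 0.69, [174.0, 237.0]), ([567.0, -107.0, 88.0], 0.57, [337.0, 213.0])]
notch [([508.0, 294.0, 8.0], 0.93, [174.0, 237.0]), ([361.0, 174.0, 10.0],
[... 1447 characters left out ...]
.0], 0.79, [393.0, 272.0])]
{'time': 0.8, 'joint_pos': array([-7.41638435e+01,  7.47072522e+00,  8.52658091e+01,  3.87749044e-04,
        8.72596624e+01, -4.89257831e+00]), 'qd': array([-0.06902267,  0.05739184, -0.00115583,  0.0743363 , -0.00383976,
       -0.05983164]), 'joint_efforts': array([-5.83065157e-04, -5.69258773e+01, -5.00839984e+01, -2.61705145e-04,
        1.20996461e-03, -2.68229769e-05]), 'tool_pos': array([ 212.40278024, -561.1793515 ,  231.31592841]), 'tcp_rot': array([-1.79999938e+02, -3.82246982e-03, -6.92712837e+01]), 'ft_force': array([-0.26847967, -0.04327383, -0.72032775]), 'wrist_torque': array([-0.05899731,  0.04620291, -0.03648743]), 'finger_gap': 85.5171820399369}
```

View pics/top0.png

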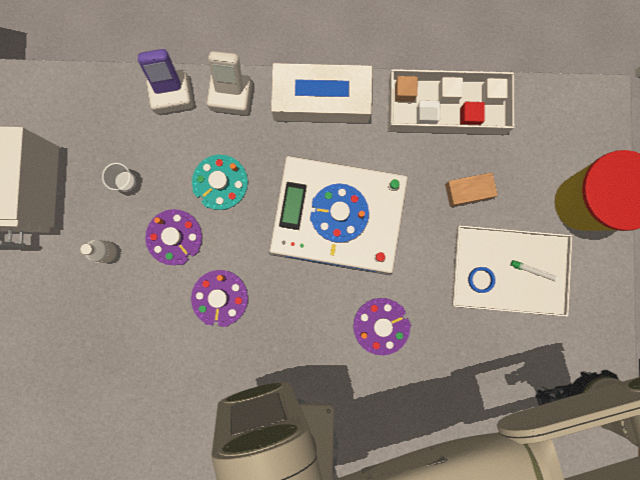

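View pics/side0.png

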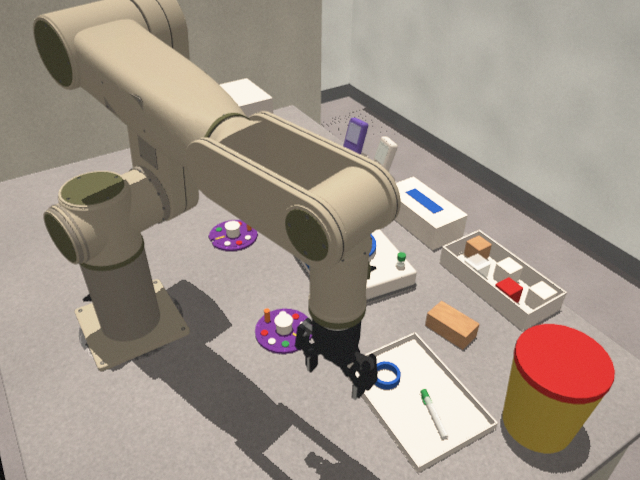

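The top picture shows five disc candidates: turquoise (219,181), purple (173,237), (219,298) and (381,327), and the blue one on the white analyser at (340,212). The blue one is the target. Its stripe points to the left at (320,210), the orange post is near (362,213), and the yellow index block is at (333,250). The vials are green (394,184) and red (380,257), and the display is at (292,205).

```bash
cat >> h.py <<'E'
def topz(u,v,z,n="top"):
    K,e,o=cam(n); ray=rot(o)@np.array([(u-K[0,2])/K[0,0],(v-K[1,2])/K[1,1],1]); return e+ray*(z-e[2])/ray[2]
def blobs(im,lo,hi,box,amin=4):
    x0,y0,x1,y1=box; m=cv2.inRange(cv2.cvtColor(im,cv2.COLOR_BGR2HSV)[y0:y1,x0:x1],lo,hi)
    n,_,s,c=cv2.connectedComponentsWithStats(m); return [(s[i,4],c[i]+[x0,y0]) for i in range(1,n) if s[i,4]>=amin]
E
python3 - <<'E'
from h import *
im=cv2.imread("pics/top0.png"); d=np.load("top0.npy")
box=(270,150,410,275)
for nm,lo,hi,z in(("blue",(100,100,60),(118,255,255),84),("yellow",(18,90,120),(32,255,255),68),("orange",(5,120,100),(17,255,255),120),("white cap",(0,0,190),(180,60,255),116),("red",(0,150,100),(4,255,255),102),("green",(50,120,60),(80,255,255),102)):
    for a,c in blobs(im,lo,hi,box): print(nm,a,c.round(1),"z84",topz(*c,84).round(1),f"z{z}",topz(*c,z).round(1), "depthz",world("top",*c,d[int(round(c[1])),int(round(c[0]))]).round(0))
x0,y0,x1,y1=box
cv2.imwrite("pics/crop1.png",cv2.resize(im[y0:y1,x0:x1],None,fx=5,fy=4.8,interpolation=cv2.INTER_CUBIC))
E
```

```text
blue 1907 [339.1 212.8] z84 [ 568.6 -111.3   84. ] z84 [ 568.6 -111.3   84. ] depthz [ 565. -110.  112.]
blue 4 [309.5 260. ] z84 [455.8 -44.5  84. ] z84 [455.8 -44.5  84. ] depthz [457. -44.  48.]
blue 4 [315.5 261. ] z84 [453.8 -58.6  84. ] z84 [453.8 -58.6  84. ] depthz [455. -59.  51.]
blue 4 [321.5 262. ] z84 [451.9 -72.7  84. ] z84 [451.9 -72.7  84. ] depthz [453. -73.  55.]
blue 4 [327.5 263. ] z84 [449.9 -86.8  84. ] z84 [449.9 -86.8  84. ] depthz [451. -88.  50.]
blue 4 [333.5 264. ] z84 [ 447.9 -100.9   84. ] z84 [ 447.9 -100.9   84. ] depthz [ 449. -102.   51.]
blue 4 [362.5 269. ] z84 [ 438.  -168.9   84. ] z84 [ 438.  -168.9   84. ] depthz [ 439. -172.   42.]
blue 4 [368.5 270. ] z84 [ 436.  -182.9   84. ] z84 [ 436.  -182.9   84. ] depthz [ 437. -187.   45.]
yellow 26 [322.1 210. ] z84 [574.4 -71.1  84. ] z68 [576.4 -71.2  68. ] depthz [575. -71.  81.]
yellow 43 [332.5 249.4] z84 [482.1 -97.8  84. ] z68 [483.  -98.3  68. ] depthz [483. -98.  73.]
orange 31 [360.9 213.8] z84 [ 567.7 -162.6   84. ] z120 [ 563.3 -159.8  120. ] depthz [ 564. -160.  116.]
white cap 8073 [342
[... 517 characters left out ...]
.]
red 27 [354.1 198.5] z84 [ 603.6 -146.    84. ] z102 [ 601.  -144.8  102. ] depthz [ 603. -146.   87.]
red 29 [336.6 232.3] z84 [ 522.5 -106.4   84. ] z102 [ 520.9 -105.7  102. ] depthz [ 522. -106.   87.]
red 8 [292.  243.5] z84 [493.4  -2.5  84. ] z102 [492.2  -3.2 102. ] depthz [495.  -2.  63.]
red 59 [379.9 256.5] z84 [ 468.1 -209.1   84. ] z102 [ 467.3 -207.1  102. ] depthz [ 467. -207.  100.]
green 54 [394.4 183.6] z84 [ 641.6 -240.6   84. ] z102 [ 638.4 -238.1  102. ] depthz [ 639. -238.  100.]
green 42 [328.  195.2] z84 [610.  -84.3  84. ] z102 [607.2 -83.9 102. ] depthz [609. -84.  93.]
green 6 [301.5 245. ] z84 [490.5 -24.8  84. ] z102 [489.3 -25.3 102. ] depthz [492. -24.  62.]
```

View pics/crop1.png

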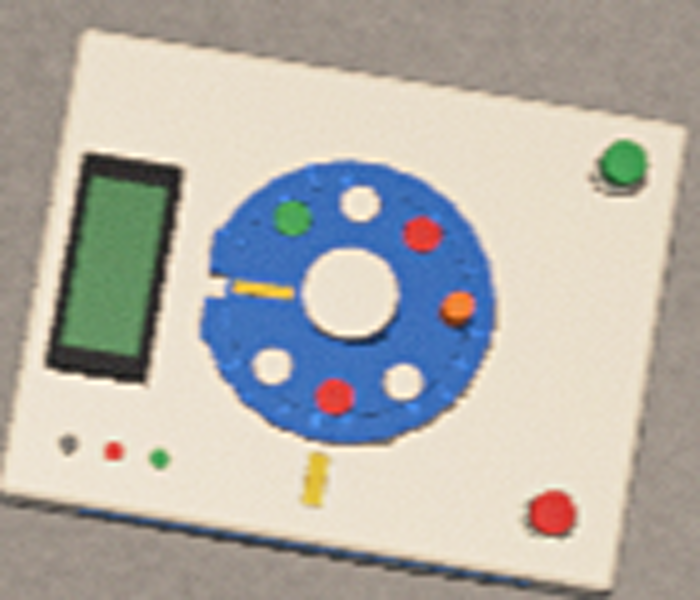

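The crop shows one blue disc with its notch at image left (crop 215,285), post at crop (458,307) and index block at crop (315,480), which confirms the choice. The spindle is at about (570,-110.5). The post is at -98°, radius 50 mm, as specified. The block is at 172°, so the disc needs about +89° CCW. I'll hover behind the post.

```bash
python3 -m pendant '[[0,-22.5,-36.25,0,0],[0,-22.5,-36.25,0,0],[0,-22.5,-36.25,0,0],[0,-22.5,-36.25,0,0],[0,-22.5,-36.25,0,0],[0,-22.5,-36.25,0,0],[0,-22.5,-36.25,0,0],[0,-22.5,-36.25,0,0],[0,-22.5,-36.25,0,0],[0,-22.5,-36.25,0,0]]' 40
python3 -m pendant '[[0,-22.5,-36.25,0,-7.75],[0,0,0,0,-7.75],[0,0,0,0,-7.75],[0,0,0,0,-7.75],[0,0,0,0,-7.75],[0,0,0,0,-7.75],[0,0,0,0,-7.75],[0,0,0,0,-7.75],[0,0,0,0,0],[0,0,0,0,0]]'
```

```text
time: 1.8
tool_pos: [472.7, -220.9, 231.6]
tcp_rot: [-180.0, -0.0, -69.3]
ft_force: [0.0, -0.7, -0.5]
finger_gap: 0.0
time: 2.8
tool_pos: [497.7, -188.5, 231.3]
tcp_rot: [180.0, -0.0, -7.5]
ft_force: [-0.7, -0.5, 0.0]
finger_gap: 0.0
```

```bash
python3 -m pendant '[[0,21.4,-37,0,0],[0,0,0,30,0],[0,0,0,40,0],[0,0,0,40,0],[0,0,0,15,0],[0,0,0,6,0],[0,0,0,0,0],[0,0,0,0,0]]'
python3 - <<'E'
from h import *
im,d=optics.snapshot("wrist"); cv2.imwrite("pics/w1.png",im)
im,d=optics.snapshot("top"); cv2.imwrite("pics/t1.png",im)
cv2.imwrite("pics/m1.png",np.hstack([cv2.resize(cv2.imread("pics/w1.png"),(500,375)),cv2.resize(im[160:270,270:358],(300,375))]))
E
```

```text
time: 3.6
tool_pos: [525.1, -155.2, 102.6]
tcp_rot: [180.0, -0.2, -7.3]
ft_force: [0.3, 0.1, -0.1]
finger_gap: -0.2
```

View pics/m1.png

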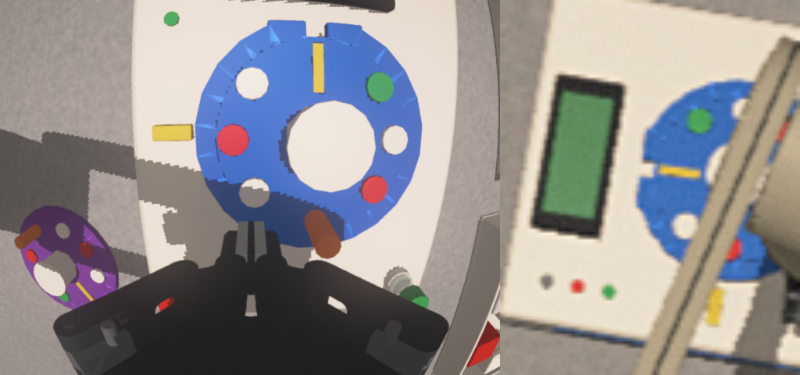

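The wrist view shows the shut fingers at (250,245), just behind the post at (322,232). The notch is at (316,30) and the index block at (172,132). Next is contact, then the arc.

```bash
python3 -m pendant '[[0,8,0,0,0],[0,6,0,0,0],[0,3,0,0,0],[0,0,0,0,0]]'
python3 -m pendant '[[0,4.44,1.73,0,-5],[0,4.44,1.73,0,-5],[0,4.44,1.73,0,-5],[0,4.44,1.73,0,-5],[0,4.44,1.73,0,-5],[0,4.44,1.73,0,-5],[0,4.44,1.73,0,-5],[0,4.44,1.73,0,-5],[0,0,0,0,0],[0,0,0,0,0]]'
python3 - <<'E'
from h import *
im,d=optics.snapshot("wrist"); cv2.imwrite("pics/w2.png",im)
K,e,o=cam("wrist"); print(K,e,o,r.sense()["ft_force"])
im=cv2.resize(im,(800,600)); cv2.imwrite("pics/w2v.png",im)
E
```

```text
time: 4.1
tool_pos: [541.1, -156.8, 100.4]
tcp_rot: [180.0, -0.0, -7.3]
ft_force: [0.9, 1.1, 0.1]
finger_gap: -0.2
time: 5.1
tool_pos: [577.0, -163.8, 100.1]
tcp_rot: [-180.0, 0.0, 32.6]
ft_force: [0.2, 0.0, -1.1]
finger_gap: 0.2
[[371.64829954   0.         320.98505922]
 [  0.         371.64829954 234.66196146]
 [  0.           0.           1.        ]] [ 536.52562353 -102.00530111  243.11057518] [ 1.63324636e+02 -2.08169481e-02  3.26139853e+01] [-1.37764722 -0.04253159 -0.30884656]
```

View pics/w2v.png

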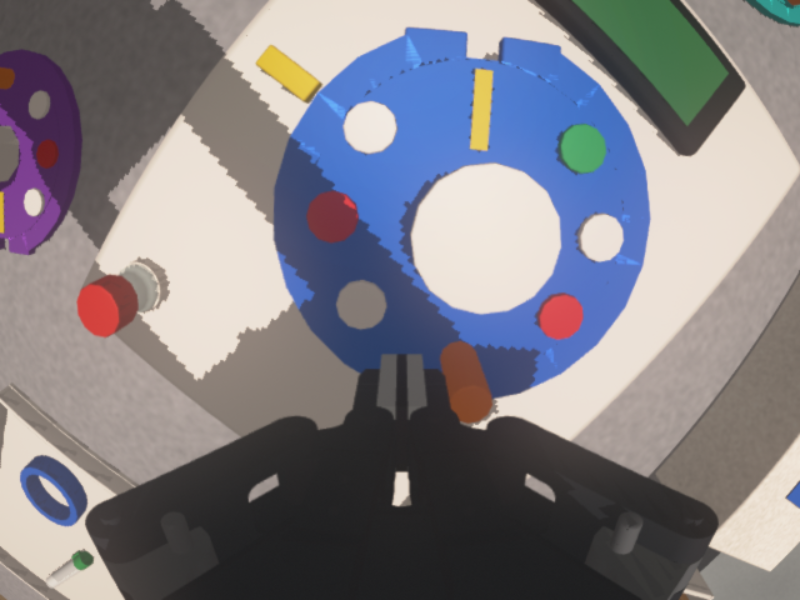

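The fingers are pushing the post (465,400). The notch (485,50) has moved towards the index block (288,72). I'll measure the remaining angle from the wrist view.

```bash
cat >> h.py <<'E'
def fe(u,v,z,c):
    K,e,o=c; p=np.array([u-K[0,2],v-K[1,2]]); a=np.hypot(*p)/K[0,0]; p=p/np.hypot(*p)
    ray=rot(o)@np.array([*(p*np.sin(a)),np.cos(a)]); return (e+ray*(z-e[2])/ray[2])[:2]
def ang(v): return np.degrees(np.arctan2(v[1],v[0]))
def meas(name,zu=76):
    c=cam("wrist"); s=r.sense(); im,d=optics.snapshot("wrist"); cv2.imwrite(f"pics/{name}.png",im)
    H=cv2.cvtColor(im,cv2.COLOR_BGR2HSV)
    def comps(lo,hi,amin):
        n,l,st,_=cv2.connectedComponentsWithStats(cv2.inRange(H,lo,hi)); 
        return [np.argwhere(l==i)[:,::-1] for i in range(1,n) if st[i,4]>=amin]
    S=np.array([570.2,-110.5])
    for P in comps((18,90,90),(32,255,255),150):
        for nm,z in(("stripe",zu+8),("block",68)):
            W=np.array([fe(u,v,z,c) for u,v in P]); m=W.mean(0); ax=np.linalg.svd(W-m,full_matrices=False)[2][0]
            rad=np.hypot(*(m-S))
            if (nm=="stripe")==(rad<60): print(nm,len(P),m.round(1),"r",rad.round(1),"ang",ang(m-S).round(1),"axis",ang(ax*np.sign(ax@(m-S))).round(1))
    # blue rim circle
    for P in comps((100,110,40),(120,255,255),5000):
        W=np.array([fe(u,v,zu+8,c) for u,v in P],np.float32); ctr,rad=cv2.minEnclosingCircle(W); print("blue circle",np.round(ctr,1),round(rad,1))
    print(s["tool_pos"].round(1),s["tcp_rot"].round(1),s["ft_force"].round(1),s["time"])
    return im
E
python3 - <<'E'
from h import *
meas("w3")
E
```

```text
block 1083 [482.3 -96.2] r 89.0 ang 170.8 axis 171.9
stripe 871 [549.9 -72.6] r 43.0 ang 118.1 axis 119.2
blue circle [ 568.7 -106.7] 70.7
[ 576.9 -163.8  100.1] [-180.     0.    32.6] [-1.4 -0.  -0.3] 5.15
```

```bash
python3 -m pendant '[[0,4.44,1.73,0,-5],[0,4.44,1.73,0,-5],[0,4.44,1.73,0,-5],[0,4.44,1.73,0,-5],[0,4.44,1.73,0,-5],[0,4.44,1.73,0,-5],[0,4.44,1.73,0,-5],[0,4.44,1.73,0,-5],[0,4.44,1.73,0,-5],[0,0,0,0,0]]'
python3 - <<'E'
from h import *
meas("w4")
E
```

```text
time: 6.2
tool_pos: [613.0, -141.8, 100.4]
tcp_rot: [180.0, 0.0, 77.8]
ft_force: [-0.4, -0.3, 0.1]
finger_gap: 0.0
block 540 [489.1 -97.6] r 82.1 ang 170.9 axis 175.1
stripe 865 [529.5 -96.6] r 43.0 ang 161.1 axis 164.5
blue circle [ 566.9 -107.4] 70.6
[ 613.  -141.8  100.4] [180.    0.   77.8] [-0.4 -0.3  0.1] 6.2
```

```bash
python3 -m pendant '[[0,2.2,0.91,0,-2.5],[0,2.2,0.91,0,-2.5],[0,0,0,0,0],[0,0,0,0,0]]'
python3 - <<'E'
from h import *
im=meas("w5"); cv2.imwrite("pics/w5v.png",cv2.resize(im,(800,600)))
E
```

```text
time: 6.65
tool_pos: [615.2, -138.2, 100.3]
tcp_rot: [-180.0, -0.0, 82.6]
ft_force: [-0.4, 0.0, 0.3]
finger_gap: -0.2
block 569 [489.1 -97.7] r 82.1 ang 171.0 axis 167.7
stripe 835 [528.5 -99.9] r 43.0 ang 165.7 axis 168.9
blue circle [ 566.7 -107.9] 70.8
[ 615.2 -138.2  100.3] [-180.    -0.    82.6] [-0.4  0.   0.3] 6.65
```

View pics/w5v.png

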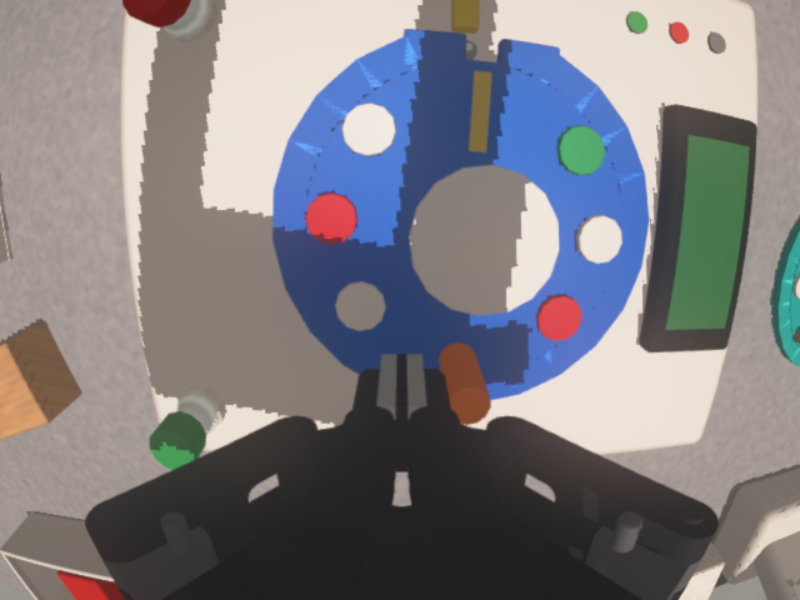

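The pin tip shows at (471,47), at the left edge of the notch (468–503, middle 486). About 3° remains.

```bash
python3 -m pendant '[[0,1.32,0.56,0,-1.5],[0,1.32,0.56,0,-1.5],[0,0,0,0,0],[0,0,0,0,0]]'
python3 - <<'E'
from h import *
im=meas("w6"); 
print(np.round(cam("wrist")[1]))
cv2.imwrite("pics/w6v.png",cv2.resize(im[0:130,300:470],(680,520)))
E
```

```text
time: 7.1
tool_pos: [616.9, -135.5, 100.3]
tcp_rot: [-180.0, -0.0, 85.7]
ft_force: [0.9, -0.7, -0.1]
finger_gap: -0.2
block 583 [488.9 -97.5] r 82.3 ang 170.9 axis 163.2
stripe 835 [ 528.3 -101.9] r 42.8 ang 168.5 axis 171.9
blue circle [ 567.  -107.8] 70.8
[ 616.9 -135.5  100.3] [-180.    -0.    85.7] [ 0.9 -0.7 -0.1] 7.1
[ 543. -130.  243.]
```

View pics/w6v.png

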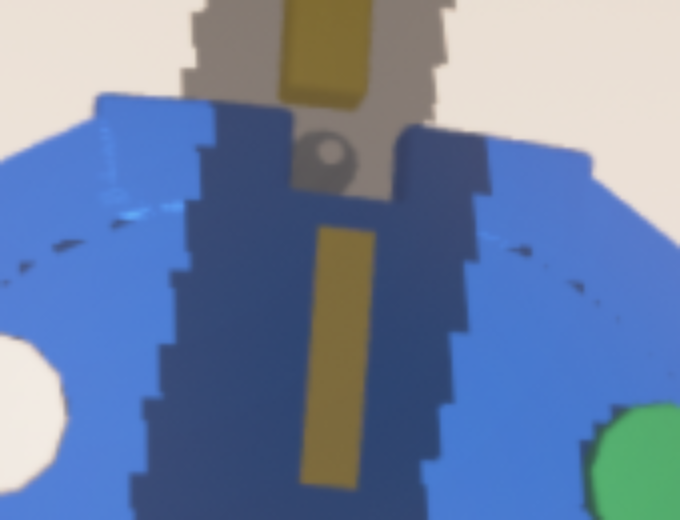

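The notch spans crop 291–402, middle about 347. The pin tip is at crop (330,152), nearly centred. I'll check the parallax in numbers.

```bash
python3 - <<'E'
from h import *
c=cam("wrist"); S=np.array([570.2,-110.5])
f=lambda u,v,z: fe(300+u/4,v/4,z,c)
for nm,u,v,z in(("pin",330,152,74),("notchL",291,155,84),("notchR",398,165,84),("notchMid",345,160,84),("stripe a",347,230,84),("stripe b",328,487,84)):
    p=f(u,v,z); print(nm,p.round(1),"r",np.hypot(*(p-S)).round(1),ang(p-S).round(1))
a,b=f(347,230,84),f(328,487,84); t=(a-b)/np.hypot(*(a-b)); n=np.array([-t[1],t[0]]); p=f(330,152,74)
print("pin off stripe line mm",((p-a)@n).round(2),"off notch mid", ((p-f(345,160,84))@n).round(2), "t ang",ang(t))
E
```

```text
pin [503.3 -99. ] r 67.9 170.3
notchL [ 505.9 -105.1] r 64.5 175.2
notchR [507.2 -93.5] r 65.2 164.9
notchMid [506.6 -99.3] r 64.6 170.0
stripe a [514.5 -99.7] r 56.7 169.1
stripe b [ 542.5 -103.7] r 28.5 166.3
pin off stripe line mm 0.88 off notch mid 0.19 t ang 171.86774148659597
```

Pin and notch agree to under 1 mm. I'll back off, go up and move over the centre cap.

```bash
python3 -m pendant '[[0,-10,0,0,0],[0,-10,0,0,0],[0,0,0,-30,0],[0,0,0,-30,0],[0,21,-24.5,0,0],[0,21,-24.5,0,0],[0,0,0,0,0],[0,0,0,0,0]]'
python3 -m pendant '[[0,0,0,20,0],[0,0,0,15,0],[0,0,0,5,0],[0,0,0,0,0],[0,0,0,2,0],[0,0,0,2,0],[0,0,0,0,0]]'
```

```text
time: 7.95
tool_pos: [569.5, -110.5, 160.5]
tcp_rot: [180.0, 0.0, 85.7]
ft_force: [-0.7, 1.0, 0.5]
finger_gap: 0.2
time: 8.65
tool_pos: [569.9, -110.1, 116.6]
tcp_rot: [180.0, 0.0, 85.7]
ft_force: [-0.3, 1.6, 0.4]
finger_gap: -0.1
```

```bash
python3 -m pendant '[[0,0,0,1.5,0],[0,0,0,1.5,0],[0,0,0,1.5,0],[0,0,0,1.5,0],[0,0,0,0,0]]'; python3 -m pendant '[[0,0,0,1.5,0],[0,0,0,1.5,0],[0,0,0,1.5,0],[0,0,0,0,0]]'
```

```text
time: 9.15
tool_pos: [570.1, -110.1, 111.4]
tcp_rot: [179.9, 0.0, 85.7]
ft_force: [-2.2, 0.7, 5.6]
finger_gap: -0.2
time: 9.55
tool_pos: [570.1, -110.1, 107.0]
tcp_rot: [179.9, 0.0, 85.7]
ft_force: [-1.5, 0.4, 5.7]
finger_gap: -0.4
```

It has passed the height where it would be blocked, and the force is still low. I'll continue to the seat.

```bash
python3 -m pendant '[[0,0,0,1.5,0],[0,0,0,1,0],[0,0,0,0.5,0],[0,0,0,0,0]]'; python3 -m pendant '[[0,0,0,0.5,0],[0,0,0,0.5,0],[0,0,0,0,0]]'
```

```text
time: 9.95
tool_pos: [570.2, -110.1, 104.2]
tcp_rot: [179.9, 0.0, 85.7]
ft_force: [-2.9, -0.4, 6.7]
finger_gap: -0.1
time: 10.25
tool_pos: [570.2, -110.1, 104.0]
tcp_rot: [179.9, 0.0, 85.7]
ft_force: [-6.0, 2.0, 13.3]
finger_gap: 0.1
```

```bash
python3 -m pendant '[[0,0,0,0.5,0],[0,0,0,0.5,0],[0,0,0,0,0],[0,0,0,0,0]]'; python3 -m pendant '[[0,0,0,-3,0],[0,0,0,-10,0],[0,0,0,-30,0],[0,0,0,-40,0],[0,0,0,-40,0],[0,0,0,0,0],[0,0,0,0,0]]'
python3 - <<'E'
from h import *
meas("w7",64)
im,d=optics.snapshot("wrist"); H=cv2.cvtColor(im,cv2.COLOR_BGR2HSV)
cv2.imwrite("pics/w7v.png",cv2.resize(im,(800,600)))
E
```

```text
time: 10.65
tool_pos: [570.2, -110.1, 104.0]
tcp_rot: [179.9, 0.0, 85.7]
ft_force: [-10.9, 3.6, 20.1]
finger_gap: -0.2
time: 11.35
tool_pos: [570.7, -110.3, 225.8]
tcp_rot: [179.8, 0.0, 85.7]
ft_force: [0.4, 0.8, -0.2]
finger_gap: 0.2
block 368 [481.4 -96.1] r 90.0 ang 170.8 axis 171.3
stripe 203 [ 528.5 -102.1] r 42.6 ang 168.6 axis 172.6
blue circle [ 566.9 -107.2] 70.4
[ 570.7 -110.3  225.8] [179.8   0.   85.7] [ 0.4  0.8 -0.2] 11.35
```

View pics/w7v.png

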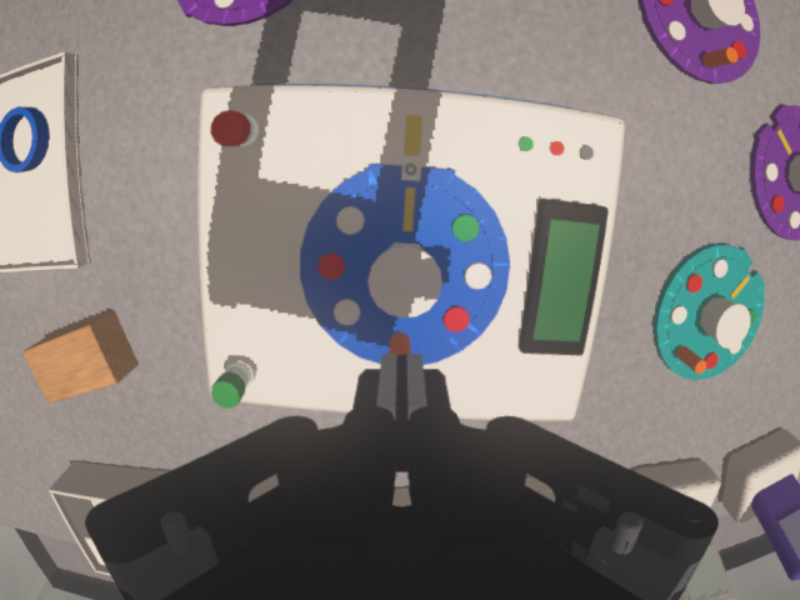

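The pin (410,170) sits in the notch, in line with the block and stripe, and both vials are still standing. I'll move aside and check the height with the top camera.

```bash
python3 -m pendant '[[0,-40,0,-10,0],[0,-40,0,0,0],[0,-40,0,0,0],[0,-40,0,0,0],[0,-40,0,0,0],[0,-40,0,0,0],[0,-40,0,0,0],[0,0,0,0,0],[0,0,0,0,0]]'
python3 - <<'E'
from h import *
im,d=optics.snapshot("top"); cv2.imwrite("pics/t9.png",im); d0=np.load("top0.npy")
def zmed(D,x,y,z,s=2):
    u,v=np.round(pix("top",(x,y,z))).astype(int); w=[world("top",a,b,D[b,a])[2] for a in range(u-s,u+s+1) for b in range(v-s,v+s+1) if D[b,a]>0]; return np.median(w).round(1)
print("cap before/after",zmed(d0,570,-110.5,116),zmed(d,570,-110.5,104))
for a in(20,110,200,260,290,325):
    x,y=570+33*np.cos(np.radians(a)),-110.5+33*np.sin(np.radians(a)); print(a,"plate",zmed(d0,x,y,84,1),zmed(d,x,y,72,1))
print("deck",zmed(d0,640,-60,60),zmed(d,640,-60,60))
for nm,lo,hi in(("red",(0,150,80),(4,255,255)),("green",(50,120,50),(80,255,255)),("yellow",(18,90,90),(32,255,255)),("orange",(5,120,80),(17,255,255))):
    print(nm,[(int(a),c.round(1).tolist()) for a,c in blobs(im,lo,hi,(270,150,410,275),15)])
cv2.imwrite("pics/t9v.png",cv2.resize(im[150:275,270:410],(700,600),interpolation=cv2.INTER_CUBIC))
E
```

```text
time: 12.35
tool_pos: [547.6, -389.5, 231.2]
tcp_rot: [-179.8, -0.1, 85.6]
ft_force: [-0.5, -0.5, 0.1]
finger_gap: 0.2
cap before/after 116.0 102.7
20 plate 85.6 73.1
110 plate 82.7 72.7
200 plate 84.5 73.0
260 plate 85.0 72.4
290 plate 84.7 72.6
325 plate 84.7 72.1
deck 59.9 59.8
red [(27, [325.3, 197.6]), (28, [358.5, 216.2]), (59, [379.9, 256.5])]
green [(54, [394.4, 183.6]), (40, [321.0, 223.2])]
yellow [(26, [335.7, 229.6]), (45, [332.6, 249.6])]
orange [(32, [342.4, 190.9])]
```

View pics/t9v.png

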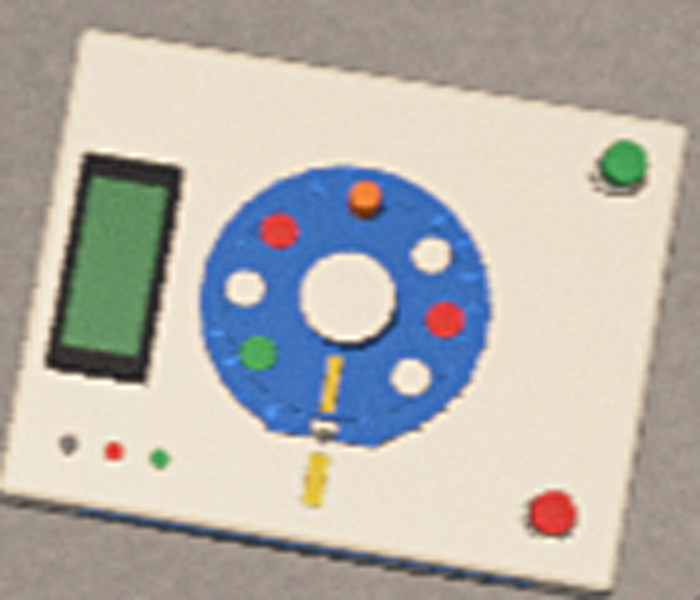

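The stripe, notch and pin (323,430) line up with the index block. The disc is level and about 12 mm lower, and neither vial's pixel position has changed.

```bash
python3 -c "
from bench import hand_in; print(hand_in())"
```

```text
the job is handed in; nothing more can be done
None
```

The carousel is turned to the pin, pressed home on its seat, and the job is handed in. I pushed the orange post about 89° counter-clockwise with the shut fingertips until the notch was over the pin. I then pressed the white cap down and moved about 280 mm clear to the side. The robot's clock stood at 12.35 s after the last move.

**Alignment:** before pressing, the pin was 0.2 mm off the notch middle and 0.9 mm off the stripe line. The last pictures show the pin in the notch, in line with the index block.

**Seating:** the press stopped firmly at TCP height 104.0 mm, the seated cap height, with about 20 N down. The top camera puts the plate's top at 72 to 73 mm all round, against 72 mm expected, so it is level. It reads the cap top at 102.7 mm, about 1 mm below the expected 104 mm and within the calibration error.

**Surroundings:** both vials show at the same pixels as at the start. I did not check the other bystanders one by one; the arm passed well above them.

**Disagreement:** wrist-camera positions for the disc centre were about 3 mm off those from the top camera, so I relied on directions and on the visible pin instead.

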